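# Clear the offcuts from the clamping plate

## Robot

A 6-joint arm with a two-finger parallel gripper is mounted at the origin on the work surface. World frame = base frame: x ahead of the robot, y to its left, z up, the work surface at z = 0. Lengths are in m, angles in degrees, forces in N, time in s.
With the tool pointing down it reaches from about 0.25 to 0.725 m from the base axis. Payload 9.7 kg.
Tool frame: the origin (TCP) lies on the centre line of the jaws, within the pads' length; the fingertips stand 14 mm ahead of it and the grasp point (between the pads) lies 5 mm behind it; z points along the fingers, y is the line along which they close (so a half turn about z gives the same grasp; the last joint's range is limited). The gripper opens to 85 mm and grips with 20 to 120 N. Pads are 22 mm wide; open, the fingers measure 114 mm over their backs; the gripper's body (76 mm by 85 mm) begins 54 mm behind the grasp point. The pads swing forward as they close: fully open they stand 13 mm farther back than shut.
Start: joints at [0, 4.979, 10.078, 95.1, 0, 90], TCP at [0.55, -0, 0.245] pointing down, gripper open.
Joint ranges: [-179.16, 179.16], [-48.56, 103.87], [-65.8, 70.77], [-126.05, 130.52], [-82.76, 87.17], [-180, 180]. Speed limits (degrees/s): [127.2, 127.2, 147.25, 180, 180, 180].

## Interface

Orientations are given as [roll, pitch, yaw] about the fixed x, y, z axes, in that order (R = Rz(yaw) Ry(pitch) Rx(roll)).
In Python, from workcell import bot, camera, get_calibration, ticket gives the robot as it stands. The module is installed in compiled form; this text tells all that it offers.
- The arm moves only by the tool send_rows, never from a script. Its arguments are lists of equal length, an entry for each row: "linear": the shift along the tool's x, y, z in m, a list of three; "twist": the turn, a rotation vector about the tool's x, y, z in units of 10 degrees (1.0 is 10 degrees), a list of three; "gripper": the opening in per cent of the stroke, from 0 (shut) to 100 (fully open). In form: {"linear": [[x, y, z], ...], "twist": [[wx, wy, wz], ...], "gripper": [gripper, ...]}. A call has 1 to 8 rows; each row shifts and turns the commanded pose from where the row before left it, along the tool's axes as they then stand; what a row does not reach is not made up. A row lasts 1/8 s, in which the tool goes at most 62.5 mm and 10.7 degrees, less where a joint would pass 70% of its speed; a pose out of reach is approached as far as the arm can. A call with a gripper value outside its range is refused whole. The fingers move at their own pace and stop on an object; "grip_force" is the grip in N (left out, the last holds). Time passes only in rows, so rows that do not move let the fingers close. It gives the time, the measured TCP pose, the force, the opening and the grip force at its end, in the units of the state.
- bot.get_obs(): the state, without advancing time (a new reading comes with each control period).
- camera(name): name is "scene" or "side" or "wrist"; returns the picture (420x560x3 uint8, red, green, blue); there is no depth.
- get_calibration(name): a dict with "fx", "fy", "cx", "cy" (pixels), "origin" and "orientation" of the camera in the world; the wrist camera has in their place "hand_eye" (4x4, takes a point from camera to tool coordinates, whose origin is the TCP and whose axes are the flange's). Camera axes: x right, y down, z forward; pixel columns grow to the right and rows downward; lengths in m; the calibration is good to about 2 mm. A picture is of the moment at which its call begins: read the wrist's pose just before it. get_calibration takes no time and is no camera call.
- ticket.job_done(): hands the job in; it is judged then, once.
The state is a dict: "time": time; "q": joint angles; "qd": joint speeds; "joint_efforts": joint torques, N m; "ee_pos": TCP position; "tcp_rot": TCP orientation; "wrist_force": force on the tool from outside, world axes, zero at the start; "torque": the same for the moment, N m; "opening": finger opening in m; "grasp_force": force on a finger pad.
Only numpy, scipy, OpenCV 4.12 (cv2) and the standard library are available. Lean on these libraries where they do the work, as an engineer would, in place of code of your own. Each camera call takes 0.05 s, during which the arm holds its last target. There are 200 camera calls.

## Task

Clear the two aluminium offcuts, the short piece of U-channel and the solid round bar stub, off the slotted clamping plate and into the open cardboard scrap carton. Leave the finished block with the two drilled holes where it lies on the plate.

Things in the scene. Friction and masses are not known exactly. Their poses are not given: they have to be found in the camera images.
- channel_offcut: Short stub of bare aluminium U-channel (loose, about 75 g) lying on the plate on its closed side, open side up: 60 mm long (its x axis), 40 mm wide (its y axis) over the outside of its two upright walls, 30 mm high (z), walls and web 5 mm thick. Origin at the centre of its underside, which starts at the plate's top face, 20 mm above the bench.
- bar_offcut: Solid round aluminium bar stub (loose, about 120 g) standing on end on the plate: 36 mm diameter, 45 mm high. Origin at the centre of its underside, which starts at the plate's top face, 20 mm above the bench; z runs up its axis.
- drilled_block: The finished part, not scrap: a loose bare aluminium block, 80 mm (x) by 50 mm (y) by 30 mm high (z), about 290 g, with two 16 mm holes drilled through from the top. Origin at the centre of its underside. It lies on the same plate as the offcuts, a fixed dark iron plate with two grooves, 210 by 340 mm and 20 mm thick; the three pieces lie in a row along the plate's long direction, centres at least 90 mm apart, in any order.
- carton: Open-topped cardboard scrap carton, fixed on the bench to the left or the right of the plate: outside 220 mm (x) by 180 mm (y) by 90 mm high, walls and floor 5 mm thick, with two flaps folded down outside its x ends. Origin at the centre of its underside, on the bench. An iron drill vise 72 mm high is fixed on the other side of the plate; a wrench and a brush lie beyond the plate, farther from the robot.

How it is judged (in metres and radians):
At the end, for the whole second after the job is handed in: Both offcuts rest inside the carton: each one's origin is between the carton's walls and below its rim (less than 85 mm above the bench), and it lies still; the drilled block is within 15 mm of where it started (x of channel_offcut in the frame of carton between -0.11 and 0.11 m and y of channel_offcut in the frame of carton between -0.09 and 0.09 m and z of channel_offcut in the frame of carton between 0 and 0.085 m and linear speed of each of channel_offcut, bar_offcut below 0.03 m/s and angular speed of each of channel_offcut, bar_offcut below 0.5 rad/s and x of bar_offcut in the frame of carton between -0.11 and 0.11 m and y of bar_offcut in the frame of carton between -0.09 and 0.09 m and z of bar_offcut in the frame of carton between 0 and 0.085 m and distance of drilled_block from where it was at the start of the episode below 0.015 m); the robot touches nothing.
It fails at once if the finished drilled block is moved by more than 15 mm (distance of drilled_block from where it was at the start of the episode above 0.015 m).
It also fails if it takes over 58 s, if anything falls off the work surface, if the arm or the gripper's body presses on something with over 40 N, if the wrist force passes 120 N, or if a joint passes its speed limit or range.

## Working session

There is one attempt and no reset: what is moved stays moved. The work goes in short steps, Python scripts to look and compute and a tool call to move; the robot and the scene stay as the last step left them, time stands still between calls to the robot, and variables do not carry over. Pictures are saved under pics/ and viewed, at most 10 in all, crops included, and the job is handed in when it is done.

Besides the shell and the picture viewer there is one more tool, called after "Call:" by a JSON object that holds its "name" and its "arguments", one argument or row to a line. send_rows: Moves the arm, as the interface text tells. Its arguments: {"type":"object","properties":{"linear":{"type":"array"},"twist":{"type":"array"},"gripper":{"type":"array"},"grip_force":{"type":"number"}},"required":["linear","twist","gripper"]}

```bash
mkdir -p pics
python3 - <<'E'
from workcell import bot, camera, get_calibration
import cv2, numpy as np
o=bot.get_obs(); print(o['time'],o['ee_pos'],o['tcp_rot'],o['opening'])
ims=[]
for n in ['scene','wrist']:
    im=camera(n)[:,:,::-1]; cv2.imwrite(f'pics/{n}0.png',im); print(n,get_calibration(n))
im=camera('side')[:,:,::-1]; cv2.imwrite('pics/side0.png',im); print(get_calibration('side'))
E
```

```text
0.0 [5.49785305e-01 9.76899492e-06 2.44573938e-01] [-1.79923185e+02 -9.04803346e-04  9.00004565e+01] 0.08529132980624061
scene {'fx': 391.27653939055614, 'fy': 391.27653939055614, 'cx': 276.59323389173704, 'cy': 209.9086107207871, 'origin': array([1.32134215, 0.10114722, 0.58469774]), 'orientation': array([-122.70559476,    0.75151529,   95.87561009])}
wrist {'fx': 357.2485438321608, 'fy': 357.2485438321608, 'cx': 282.2934954418885, 'cy': 208.76771993121656, 'hand_eye': array([[-1.01877489e-04, -9.50111754e-01, -3.11909673e-01,
         8.08492151e-02],
       [ 9.99999847e-01, -2.66106009e-04,  4.83963749e-04,
        -4.35871930e-04],
       [-5.42820685e-04, -3.11909576e-01,  9.50111637e-01,
        -1.27990745e-01],
       [ 0.00000000e+00,  0.00000000e+00,  0.00000000e+00,
         1.00000000e+00]])}
{'fx': 396.03201184619843, 'fy': 396.03201184619843, 'cx': 276.96397286903334, 'cy': 209.11178509261464, 'origin': array([0.46251201, 0.72886135, 0.61483303]), 'orientation': array([-126.51191683,   -1.36213362, -175.4978544 ])}
```

View pics/scene0.png

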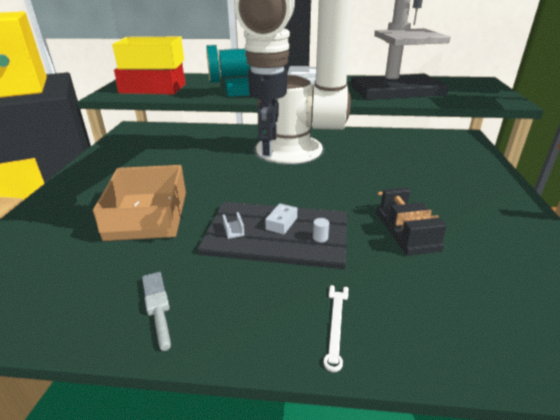

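View pics/wrist0.png

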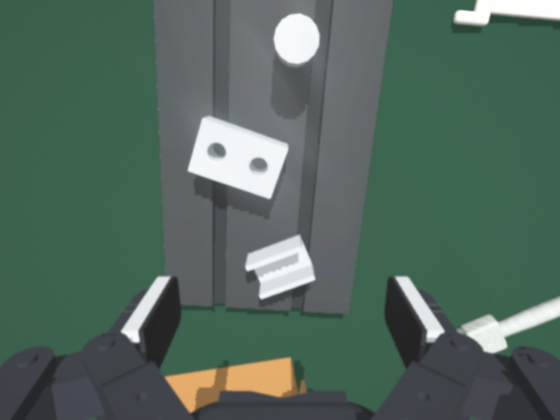

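The wrist view shows the bar at (296,40), the block at (238,158) and the channel at (281,266). The carton is on the -y side, in the scene image at (143,203). Next I'll measure these.

```bash
cat > h.py <<'E'
from workcell import bot, camera, get_calibration
import cv2, numpy as np
from scipy.spatial.transform import Rotation as Ro
def cam_pose(n,o=None):
    c=get_calibration(n)
    if n=='wrist':
        H=np.array(c['hand_eye']); R=Ro.from_euler('xyz',o['tcp_rot'],degrees=True).as_matrix()
        return c,R@H[:3,:3],R@H[:3,3]+o['ee_pos']
    return c,Ro.from_euler('xyz',c['orientation'],degrees=True).as_matrix(),np.array(c['origin'])
def cast(n,uv,z,o=None):
    c,R,t=cam_pose(n,o); uv=np.atleast_2d(uv).astype(float)
    d=np.c_[(uv[:,0]-c['cx'])/c['fx'],(uv[:,1]-c['cy'])/c['fy'],np.ones(len(uv))]@R.T
    return t+d*((z-t[2])/d[:,2])[:,None]
E
python3 - <<'E'
from h import *
o=bot.get_obs(); im=cv2.imread('pics/wrist0.png'); g=cv2.cvtColor(im,cv2.COLOR_BGR2GRAY)
print('thr')
for nm,(x0,x1,y0,y1),z,th in [('bar',(260,335,0,85),.065,215),('block',(175,300,105,210),.05,150),('chan',(235,325,225,305),.05,150)]:
    m=np.zeros_like(g); m[y0:y1,x0:x1]=(g[y0:y1,x0:x1]>th)*255
    c=max(cv2.findContours(m,0,2)[0],key=cv2.contourArea)
    w=cast('wrist',c[:,0],z,o)[:,:2]*1000
    r=cv2.minAreaRect(w.astype(np.float32)); print(nm,r,cv2.minEnclosingCircle(w.astype(np.float32)),cv2.boxPoints(r).round(0).tolist())
b=cv2.resize(im[220:310,230:330],None,fx=5,fy=5,interpolation=cv2.INTER_CUBIC)
s=cv2.imread('pics/scene0.png')[155:245,90:200]; s=cv2.resize(s,(550,450),interpolation=cv2.INTER_CUBIC)
b=b[:450,:240*2]; cv2.imwrite('pics/c.png',cv2.resize(np.hstack([b,s]),(800,int(450*800/(b.shape[1]+550)))))
# carton by colour in scene
hsv=cv2.cvtColor(cv2.imread('pics/scene0.png'),cv2.COLOR_BGR2HSV)
m=cv2.inRange(hsv,(5,90,60),(22,255,255)); m[:150]=0; m[:,:80]=0;m[:,210:]=0
c=max(cv2.findContours(m,0,2)[0],key=cv2.contourArea); a=cv2.approxPolyDP(c,3,True)[:,0]
print(a.tolist(),(cast('scene',a,.09)[:,:2]*1000).round().tolist())
E
```

```text
thr
bar ((560.1883544921875, 120.35588073730469), (34.23307418823242, 34.5971565246582), 89.99288177490234) ((560.2613525390625, 120.31370544433594), 17.546253204345703) [[543.0, 103.0], [577.0, 103.0], [577.0, 137.0], [543.0, 137.0]]
block ((508.8272399902344, 23.916542053222656), (55.13482666015625, 81.63589477539062), 70.32186126708984) ((508.6924133300781, 22.996610641479492), 47.408084869384766) [[461.0, 12.0], [538.0, -16.0], [557.0, 36.0], [480.0, 64.0]]
chan ((546.2852172851562, -87.29902648925781), (64.35889434814453, 53.17317199707031), 21.980194091796875) ((545.96142578125, -87.18367767333984), 40.32433319091797) [[506.0, -75.0], [526.0, -124.0], [586.0, -100.0], [566.0, -51.0]]
[[181, 166], [117, 168], [93, 208], [101, 238], [175, 236], [185, 194]] [[347.0, -280.0], [374.0, -459.0], [583.0, -422.0], [696.0, -345.0], [676.0, -190.0], [501.0, -221.0]]
```

View pics/c.png

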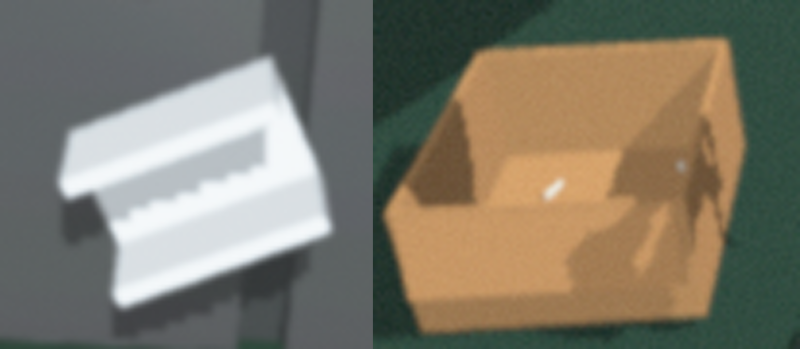

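View pics/side0.png

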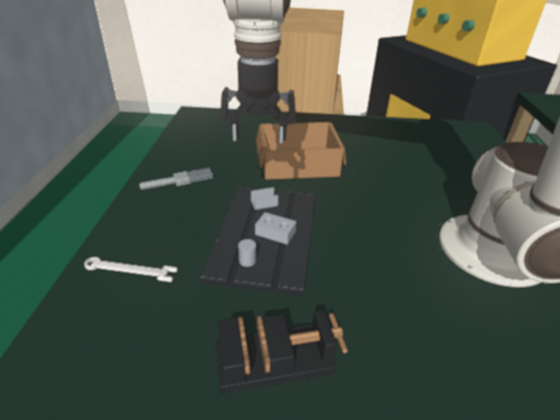

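The bright strips in the crop are the tops of the channel walls. Its outer corners are near (247,266), (302,246), (261,298) and (315,280). The carton lies nearly square to world x, with its flaps at the x ends. I'll cast these points.

Run:
```python
from h import *
o=bot.get_obs()
w=cast('wrist',[(246.7,266.4),(302.1,245.8),(260.9,298.5),(315,279.7)],.05,o)[:,:2]*1000
print(w.round(),w.mean(0),[np.linalg.norm(w[i]-w[j]).round(1) for i,j in [(0,1),(2,3),(0,2),(1,3)]],[np.degrees(np.arctan2(*(w[j]-w[i])[::-1])).round(1) for i,j in [(0,1),(2,3),(0,2),(1,3)]])
b=cast('scene',[(181,166),(117,168),(90,209)],.09)[:,:2]*1000; f=cast('scene',[(101,238),(175,236),(185,194)],0)[:,:2]*1000
print(b.round(),(b[0]+b[2])/2,f.round(),(f[0]+f[2])/2)
```

```text
[[ 514.  -86.]
 [ 569.  -63.]
 [ 527. -123.]
 [ 583. -101.]] [548.08125103 -93.3624984 ] [np.float64(59.7), np.float64(59.6), np.float64(39.4), np.float64(40.0)] [np.float64(22.2), np.float64(21.6), np.float64(-69.9), np.float64(-69.9)]
[[ 347. -280.]
 [ 374. -459.]
 [ 588. -427.]] [ 467.54471107 -353.37590069] [[ 582. -426.]
 [ 558. -242.]
 [ 352. -280.]] [ 466.99235543 -353.02890764]
```

Call:
{"name": "send_rows", "arguments": {
  "linear": [
    [-0.0465,-0.001,0.04],
    [-0.0465,-0.001,0.04],
    [0,0,0],
    [0,0,0],
    [0,0,0],
    [0,0,0],
    [0,0,0],
    [0,0,0]
  ],
  "twist": [
    [0,0,0],
    [0,0,0],
    [0,0,1],
    [0,0,1],
    [0,0,1],
    [0,0,1],
    [0,0,1],
    [0,0,1]
  ],
  "gripper": [70,70,70,70,70,70,70,70],
  "grip_force": 40
}}

```text
time: 1.15
ee_pos: [0.5478, -0.093, 0.1649]
tcp_rot: [-180.0, 0.0, 29.7]
wrist_force: [-0.2, 0.5, -0.8]
opening: 0.0597
grasp_force: 0.0
```

Call:
{"name": "send_rows", "arguments": {
  "linear": [
    [0,0,0],
    [0,0,0],
    [0,0,0]
  ],
  "twist": [
    [0,0,0.85],
    [0,0,0],
    [0,0,0]
  ],
  "gripper": [70,70,70]
}}

```text
time: 1.52
ee_pos: [0.5479, -0.093, 0.1651]
tcp_rot: [-180.0, 0.0, 21.7]
wrist_force: [-0.1, -0.9, 0.0]
opening: 0.0599
grasp_force: 0.0
```

Run:
```python
from h import *
o=bot.get_obs(); print(o['time'],o['ee_pos'],o['tcp_rot'],o['opening'],o['q'],o['wrist_force'])
im=camera('wrist')[:,:,::-1]; cv2.imwrite('pics/w1.png',im)
```

```text
1.525 [ 0.54792557 -0.09297127  0.16512853] [-1.79991767e+02  1.46717191e-02  2.16878022e+01] 0.059895919160093784 [-9.62986057e+00  4.89237442e+00  1.11676082e+00  8.62411996e+01
 -5.92916257e-04  1.48682338e+02] [-0.13955339 -0.92459562  0.04066343]
```

View pics/w1.png

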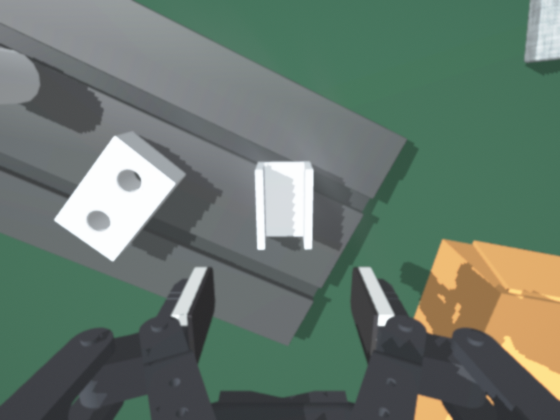

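The channel, walls from x=256 to 313, is square to the jaws and centred between them, so I'll go down and grip.

Call:
{"name": "send_rows", "arguments": {
  "linear": [
    [0,0,0.04],
    [0,0,0.04],
    [0,0,0.03],
    [0,0,0.017],
    [0,0,0],
    [0,0,0],
    [0,0,0],
    [0,0,0]
  ],
  "twist": [
    [0,0,0],
    [0,0,0],
    [0,0,0],
    [0,0,0],
    [0,0,0],
    [0,0,0],
    [0,0,0],
    [0,0,0]
  ],
  "gripper": [70,70,70,70,70,30,30,30]
}}

```text
time: 2.58
ee_pos: [0.549, -0.0931, 0.0399]
tcp_rot: [179.9, -0.1, 21.5]
wrist_force: [-0.4, -0.3, 6.8]
opening: 0.0395
grasp_force: 42.1
```

Call:
{"name": "send_rows", "arguments": {
  "linear": [
    [0,0,0],
    [0,0,0],
    [0,0,-0.03],
    [0,0,-0.05],
    [0,0,-0.05],
    [0,0,-0.03],
    [0,0,0]
  ],
  "twist": [
    [0,0,0],
    [0,0,0],
    [0,0,0],
    [0,0,0],
    [0,0,0],
    [0,0,0],
    [0,0,0]
  ],
  "gripper": [30,30,30,30,30,30,30]
}}

```text
time: 3.45
ee_pos: [0.5491, -0.0932, 0.2013]
tcp_rot: [179.9, -0.2, 21.5]
wrist_force: [-0.4, 0.6, -1.7]
opening: 0.0393
grasp_force: 41.3
```

Call:
{"name": "send_rows", "arguments": {
  "linear": [
    [-0.0314,0.0286,0],
    [-0.0314,0.0286,0],
    [-0.0314,0.0286,0],
    [-0.0314,0.0286,0],
    [-0.0314,0.0286,0],
    [-0.0314,0.0286,0],
    [-0.0314,0.0286,0],
    [0,0,0]
  ],
  "twist": [
    [0,0,0],
    [0,0,0],
    [0,0,0],
    [0,0,0],
    [0,0,0],
    [0,0,0],
    [0,0,0],
    [0,0,0.65]
  ],
  "gripper": [30,30,30,30,30,30,30,30]
}}

```text
time: 4.45
ee_pos: [0.4152, -0.3617, 0.1966]
tcp_rot: [-179.9, 0.1, 14.7]
wrist_force: [0.4, 0.2, -0.8]
opening: 0.0395
grasp_force: 41.3
```

Call:
{"name": "send_rows", "arguments": {
  "linear": [
    [0,0,0],
    [0,0,0],
    [0,0,0]
  ],
  "twist": [
    [0,0,0.65],
    [0,0,0],
    [0,0,0]
  ],
  "gripper": [30,30,30]
}}

```text
time: 4.82
ee_pos: [0.4168, -0.3596, 0.1976]
tcp_rot: [-180.0, 0.0, 8.7]
wrist_force: [-0.3, -0.2, -0.0]
opening: 0.039
grasp_force: 41.3
```

Run:
```python
from h import *
o=bot.get_obs(); print(o['time'],o['ee_pos'],o['tcp_rot'],o['opening'])
cv2.imwrite('pics/s2.png',np.hstack([cv2.resize(camera(n)[:,:,::-1],(400,300)) for n in('side','wrist')]))
```

```text
4.825 [ 0.41675578 -0.35957937  0.19762575] [-1.79959436e+02  3.54912995e-02  8.65253563e+00] 0.03896834126181885
```

View pics/s2.png

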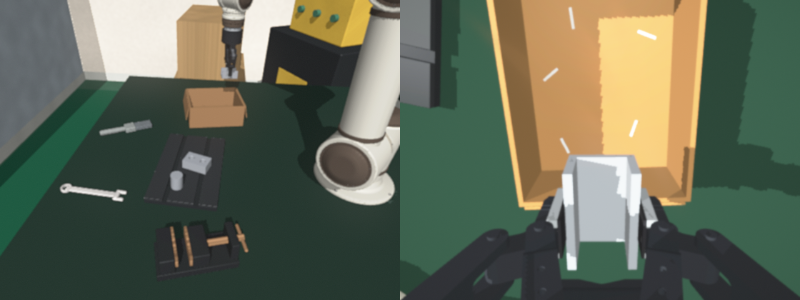

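The channel is in the jaws over the carton and centred laterally. I'll check the near rim, at full-resolution (280,287), against the carton estimate.

Run:
```python
from h import *
o=bot.get_obs(); s=1.4
p=cast('wrist',[(125*s,206*s),(291*s,206*s),(88*s,0),(307*s,0)],.09,o)
R=Ro.from_euler('xyz',o['tcp_rot'],degrees=True).as_matrix()
print(((p-o['ee_pos'])@R*1000).round())
```

```text
[[-61. -81. 108.]
 [-60.  93. 108.]
 [131. -94. 108.]
 [131.  85. 108.]]
```

Call:
{"name": "send_rows", "arguments": {
  "linear": [
    [0,0,0.04],
    [0,0,0.04],
    [0,0,0.04],
    [0,0,0.03],
    [0,0,0.008],
    [0,0,0],
    [0,0,0],
    [0,0,0]
  ],
  "twist": [
    [0,0,0],
    [0,0,0],
    [0,0,0],
    [0,0,0],
    [0,0,0],
    [0,0,0],
    [0,0,0],
    [0,0,0]
  ],
  "gripper": [30,30,30,30,30,30,75,75]
}}

```text
time: 5.92
ee_pos: [0.4175, -0.3604, 0.0417]
tcp_rot: [179.9, -0.1, 8.5]
wrist_force: [-1.2, 0.1, -0.3]
opening: 0.0637
grasp_force: 0.0
```

Call:
{"name": "send_rows", "arguments": {
  "linear": [
    [0,0,0],
    [0,0,-0.03],
    [0,0,-0.05],
    [0,0,-0.05],
    [0,0,-0.03],
    [0,0,0]
  ],
  "twist": [
    [0,0,0],
    [0,0,0],
    [0,0,0],
    [0,0,0],
    [0,0,0],
    [0,0,0]
  ],
  "gripper": [75,75,75,75,75,75]
}}

```text
time: 6.68
ee_pos: [0.4177, -0.3606, 0.2033]
tcp_rot: [179.8, -0.2, 8.5]
wrist_force: [-0.0, -0.3, -0.2]
opening: 0.0641
grasp_force: 0.0
```

Call:
{"name": "send_rows", "arguments": {
  "linear": [
    [0.0212,-0.0454,0],
    [0.0212,-0.0454,0],
    [0.0212,-0.0454,0],
    [0.0212,-0.0454,0],
    [0.0212,-0.0454,0],
    [0.0212,-0.0454,0],
    [0.0212,-0.0454,0],
    [0.0212,-0.0454,0]
  ],
  "twist": [
    [0,0,0],
    [0,0,0],
    [0,0,0],
    [0,0,0],
    [0,0,0],
    [0,0,0],
    [0,0,0],
    [0,0,0]
  ],
  "gripper": [75,75,75,75,75,75,75,75]
}}

```text
time: 7.68
ee_pos: [0.5308, 0.0261, 0.1992]
tcp_rot: [-180.0, 0.1, 8.5]
wrist_force: [0.0, 0.0, -0.8]
opening: 0.0639
grasp_force: 0.0
```

Call:
{"name": "send_rows", "arguments": {
  "linear": [
    [0.0212,-0.0454,0],
    [0.0212,-0.0454,0],
    [0,0,0],
    [0,0,0]
  ],
  "twist": [
    [0,0,0],
    [0,0,0],
    [0,0,0],
    [0,0,0]
  ],
  "gripper": [75,75,75,75]
}}

```text
time: 8.18
ee_pos: [0.562, 0.1029, 0.1994]
tcp_rot: [-179.3, 0.1, 10.1]
wrist_force: [0.3, 0.9, 0.5]
opening: 0.064
grasp_force: 0.0
```

Run:
```python
from h import *
o=bot.get_obs(); print(o['time'],o['ee_pos'],o['tcp_rot'],o['opening'])
im=camera('wrist')[:,:,::-1]; s=camera('scene')[:,:,::-1]
cv2.imwrite('pics/s3.png',np.hstack([cv2.resize(x,(400,300)) for x in(s,im)]))
g=cv2.cvtColor(np.ascontiguousarray(im),cv2.COLOR_BGR2GRAY); m=(g>200).astype(np.uint8)*255
for c in cv2.findContours(m,0,2)[0]:
    if cv2.contourArea(c)>300:
        w=(cast('wrist',c[:,0],.065,o)[:,:2]*1000).astype(np.float32); print(c[:,0].mean(0),cv2.minAreaRect(w))
```

```text
8.175 [0.56201421 0.10288103 0.19937227] [-1.79271975e+02  1.02565954e-01  1.00875549e+01] 0.06399302448783388
[181.94791667 294.63541667] ((462.7747497558594, 175.4614715576172), (14.954547882080078, 61.62968826293945), 78.33465576171875)
[ 13.12857143 291.52857143] ((441.99017333984375, 316.1703796386719), (45.80315017700195, 10.396994590759277), 15.693098068237305)
[367.        274.2265625] ((514.7850952148438, 18.84695053100586), (84.35758209228516, 81.28521728515625), 70.42911529541016)
[262.17567568 190.87837838] ((564.8456420898438, 121.0498046875), (43.54726791381836, 35.40703582763672), 10.267749786376953)
```

View pics/s3.png

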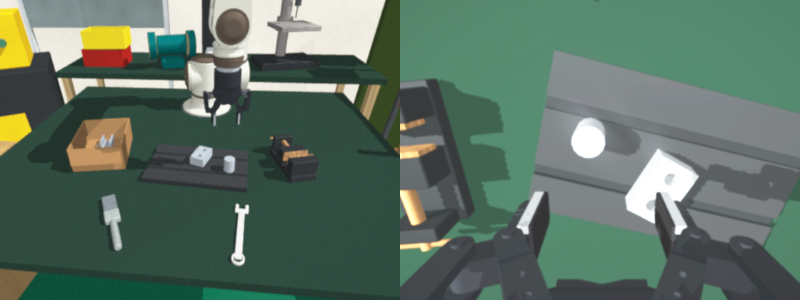

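The channel is in the carton. The last joint hit its range near yaw 9°, so I'll turn the tool back toward yaw 90°.

Call:
{"name": "send_rows", "arguments": {
  "linear": [
    [0,0,0],
    [0,0,0],
    [0,0,0],
    [0,0,0],
    [0,0,0],
    [0,0,0],
    [0,0,0],
    [0,0,0]
  ],
  "twist": [
    [0,0,-1],
    [0,0,-1],
    [0,0,-1],
    [0,0,-1],
    [0,0,-1],
    [0,0,-1],
    [0,0,-1],
    [0,0,-1]
  ],
  "gripper": [75,75,75,75,75,75,75,75]
}}

```text
time: 9.28
ee_pos: [0.5622, 0.1022, 0.2005]
tcp_rot: [-179.9, -0.7, 90.3]
wrist_force: [-0.7, -0.4, 0.4]
opening: 0.0641
grasp_force: 0.0
```

Call:
{"name": "send_rows", "arguments": {
  "linear": [
    [0,0,0],
    [0,0,0]
  ],
  "twist": [
    [0,0,0],
    [0,0,0]
  ],
  "gripper": [75,75]
}}

```text
time: 9.52
ee_pos: [0.5624, 0.1027, 0.2004]
tcp_rot: [-179.9, -0.7, 89.8]
wrist_force: [-1.2, -0.8, -0.3]
opening: 0.0643
grasp_force: 0.0
```

Run:
```python
from h import *
o=bot.get_obs(); print(o['time'],o['ee_pos'],o['tcp_rot'],o['q'])
im=np.ascontiguousarray(camera('wrist')[:,:,::-1]); cv2.imwrite('pics/w4.png',im)
R=Ro.from_euler('xyz',o['tcp_rot'],degrees=True).as_matrix()
g=cv2.cvtColor(im,cv2.COLOR_BGR2GRAY)
for th in (200,225):
  for c in cv2.findContours((g>th).astype(np.uint8)*255,0,2)[0]:
    if cv2.contourArea(c)>300:
        w=(cast('wrist',c[:,0],.065,o)*1000).astype(np.float32); (x,y),r=cv2.minEnclosingCircle(w[:,:2]); print(c[:,0].mean(0),x,y,r,(np.array([x,y,65])-o['ee_pos']*1000)@R)
```

```text
9.525 [0.56240755 0.10274225 0.2004374 ] [-179.87301323   -0.73382607   89.83578272] [  9.99980153   7.25880754   7.5770882   90.31378214   0.74471822
 100.16323484]Traceback (most recent call last):
  File "<stdin>", line 9, in <module>
cv2.error: OpenCV(4.12.0) /io/opencv/modules/imgproc/src/shapedescr.cpp:201: error: (-215:Assertion failed) count >= 0 && (depth == CV_32F || depth == CV_32S) in function 'minEnclosingCircle'
```

View pics/w4.png

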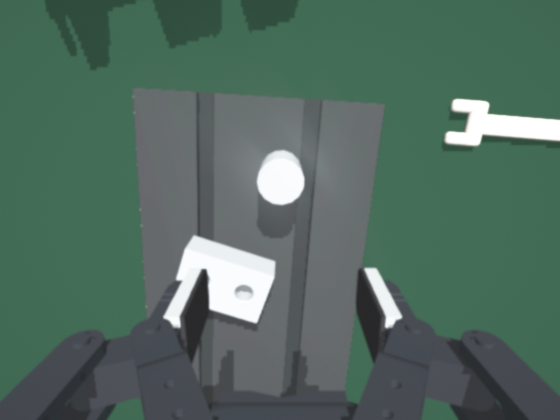

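The bar's top is a circle of radius 23 px centred at (281,182).

Run:
```python
from h import *
o=bot.get_obs(); print(cast('wrist',[(281,182),(304,182),(258,182),(281,205)],.065,o))
```

```text
[[0.56085242 0.12026357 0.065     ]
 [0.57828249 0.12023466 0.065     ]
 [0.54341824 0.12029248 0.065     ]
 [0.56079483 0.10205192 0.065     ]]
```

Call:
{"name": "send_rows", "arguments": {
  "linear": [
    [0.018,-0.0015,0],
    [0,0,0.04],
    [0,0,0.04],
    [0,0,0.04],
    [0,0,0.025],
    [0,0,0.01],
    [0,0,0],
    [0,0,0]
  ],
  "twist": [
    [0.07,0,0],
    [0,0,0],
    [0,0,0],
    [0,0,0],
    [0,0,0],
    [0,0,0],
    [0,0,0],
    [0,0,0]
  ],
  "gripper": [75,75,75,75,75,75,75,25]
}}

```text
time: 10.58
ee_pos: [0.5594, 0.1236, 0.0469]
tcp_rot: [-179.3, -0.8, 90.1]
wrist_force: [0.1, 0.9, 0.1]
opening: 0.0473
grasp_force: 0.0
```

Call:
{"name": "send_rows", "arguments": {
  "linear": [
    [0,0,0],
    [0,0,0],
    [0,0,0],
    [0,0,-0.03],
    [0,0,-0.05],
    [0,0,-0.05],
    [0,0,-0.025],
    [0,0,0]
  ],
  "twist": [
    [0,0,0],
    [0,0,0],
    [0,0,0],
    [0,0,0],
    [0,0,0],
    [0,0,0],
    [0,0,0],
    [0,0,0]
  ],
  "gripper": [25,25,25,25,25,25,25,25]
}}

```text
time: 11.58
ee_pos: [0.5618, 0.1214, 0.2026]
tcp_rot: [-179.4, -0.8, 90.1]
wrist_force: [-0.3, -0.1, -0.9]
opening: 0.035
grasp_force: 40.3
```

Call:
{"name": "send_rows", "arguments": {
  "linear": [
    [-0.0468,-0.0046,0],
    [-0.0468,-0.0046,0],
    [-0.0468,-0.0046,0],
    [-0.0468,-0.0046,0],
    [-0.0468,-0.0046,0],
    [-0.0468,-0.0046,0],
    [-0.0468,-0.0046,0],
    [-0.0468,-0.0046,0]
  ],
  "twist": [
    [0,0,0],
    [0,0,0],
    [0,0,0],
    [0,0,0],
    [0,0,0],
    [0,0,0],
    [0,0,0],
    [0,0,0]
  ],
  "gripper": [25,25,25,25,25,25,25,25]
}}

```text
time: 12.58
ee_pos: [0.524, -0.2545, 0.1942]
tcp_rot: [-179.0, -0.8, 90.1]
wrist_force: [0.4, 0.4, -0.9]
opening: 0.0349
grasp_force: 40.3
```

Call:
{"name": "send_rows", "arguments": {
  "linear": [
    [-0.0468,-0.0046,0],
    [-0.0468,-0.0046,0],
    [0,0,0],
    [0,0,0],
    [0,0,0],
    [0,0,0],
    [0,0,0],
    [0,0,0]
  ],
  "twist": [
    [0,0,0],
    [0,0,0],
    [0,0,1],
    [0,0,1],
    [0,0,1],
    [0,0,1],
    [0,0,1],
    [0,0,1]
  ],
  "gripper": [25,25,25,25,25,25,25,25]
}}

```text
time: 13.58
ee_pos: [0.5153, -0.3465, 0.193]
tcp_rot: [-178.8, 0.4, 29.8]
wrist_force: [-0.3, 0.3, -1.5]
opening: 0.0353
grasp_force: 40.3
```

Call:
{"name": "send_rows", "arguments": {
  "linear": [
    [0,0,0],
    [0,0,0],
    [0,0,0],
    [0,0,0]
  ],
  "twist": [
    [0,0,1],
    [0,0,1],
    [0,0,0.15],
    [0,0,0]
  ],
  "gripper": [25,25,25,25]
}}

```text
time: 14.08
ee_pos: [0.5156, -0.3467, 0.1941]
tcp_rot: [-179.1, 0.8, 8.8]
wrist_force: [-0.1, -0.1, -1.1]
opening: 0.035
grasp_force: 40.3
```

Run:
```python
from h import *
o=bot.get_obs(); print(o['time'],o['ee_pos'],o['tcp_rot'],o['opening'])
cv2.imwrite('pics/s5.png',np.hstack([cv2.resize(camera(n)[:,:,::-1],(400,300)) for n in('scene','wrist')]))
```

```text
14.075 [ 0.51557262 -0.34665975  0.19414129] [-179.09387571    0.77638213    8.78518597] 0.03495912458748241
```

View pics/s5.png

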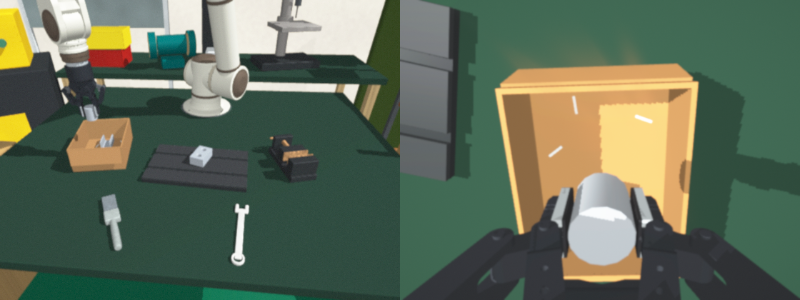

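The bar is gripped above the +x half of the carton with the floor clear below it, so I'll lower it and let go.

Call:
{"name": "send_rows", "arguments": {
  "linear": [
    [0,0,0.04],
    [0,0,0.04],
    [0,0,0.04],
    [0,0,0.025],
    [0,0,0.01],
    [0,0,0],
    [0,0,0],
    [0,0,0]
  ],
  "twist": [
    [0,0,0],
    [0,0,0],
    [0,0,0],
    [0,0,0],
    [0,0,0],
    [0,0,0],
    [0,0,0],
    [0,0,0]
  ],
  "gripper": [25,25,25,25,25,25,70,70]
}}

```text
time: 15.18
ee_pos: [0.5142, -0.3453, 0.0416]
tcp_rot: [-179.2, 0.6, 8.6]
wrist_force: [0.5, -1.0, 0.1]
opening: 0.06
grasp_force: 0.0
```

Call:
{"name": "send_rows", "arguments": {
  "linear": [
    [0,0,0],
    [0,0,-0.03],
    [0,0,-0.05],
    [0,0,-0.05],
    [0,0,-0.05],
    [0,0,0],
    [0,0,0],
    [0,0,0]
  ],
  "twist": [
    [0,0,0],
    [0,0,0],
    [0,0,0],
    [0,0,0],
    [0,0,0],
    [0,0,0],
    [0,0,0],
    [0,0,0]
  ],
  "gripper": [70,70,70,70,70,70,70,70]
}}

```text
time: 16.18
ee_pos: [0.5158, -0.3469, 0.2186]
tcp_rot: [-179.1, 0.8, 8.6]
wrist_force: [0.1, -0.4, -0.6]
opening: 0.0601
grasp_force: 0.0
```

Run:
```python
from h import *
o=bot.get_obs(); print(o['time'],o['ee_pos'],o['opening'])
cv2.imwrite('pics/s6.png',np.hstack([cv2.resize(camera(n)[:,:,::-1],(400,300)) for n in('side','wrist')]))
```

```text
16.175 [ 0.51575392 -0.34685579  0.21857888] 0.06008696173788432
```

View pics/s6.png

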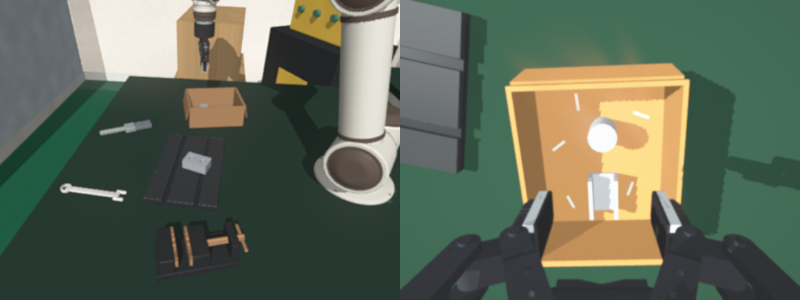

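Both offcuts are on the carton floor: the bar at (602,135) and the channel at (602,195). The block hasn't moved and the gripper is clear.

```bash
python3 -c "
from workcell import ticket
print(ticket.job_done())"
```

```text
the job is handed in; nothing more can be done
None
```

The channel and the bar stub are both in the carton, the drilled block is still in place on the plate, and I handed the job in at about 16 s; no verdict came back.

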